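# Wedge the rocking stamping block steady

## Task

The stone stamping block rocks because its red front left foot is too short. Without picking anything up or shoving the block out of place, push the loose wooden wedge along the bench, thin end first, under that foot until the block sits level and no longer rocks, leaving the other things where they are. Test it by pressing firmly (about 10 N) straight down with the fingertips on the brass disc over that foot, and finish while still pressing there, with the block steady and the wedge under the foot.

Things in the scene. Friction and masses are not known exactly. Their poses are not given: they have to be found in the camera images.
- block: Marble stamping block in a timber tray, 200 (x) by 260 (y) mm, underside 26, top 76 mm above the bench; 5 kg, loose, on four domed feet 26 mm wide, middles 30 mm in from the edges. Origin: centre of footprint at bench height; -x faces the robot, +y its left. The red foot at (-x, +y) ends 6 to 12 mm above the bench (varies): 2 to 5 N rocks that corner down. Under 15 N sideways does not slide it.
- press_mark (a point): Middle of the brass disc, 32 mm across, in the block's top face (76 mm above the bench when level), straight over the short red foot.
- loose_foot (a point): Top of the short red foot, where it meets the underside of the block, 26 mm above the bench; axes as the block. Push the wedge in from the block's +y side, towards its -y; that side face is 30 mm from the foot's middle. If let go, the block rocks back level onto its three black feet.
- wedge: Loose pale wooden wedge flat on the bench left of the block, 110 mm long, 44 wide, 90 g; 2 mm thick at the thin end (+x), rising evenly to 24 mm at the upright back (-x). Origin: centre of its underside, ends 55 mm either way. Its thin end points along the block's -y, up to 0.4 rad off. It slides easily (about 1 N); once it meets the foot the push climbs quickly.
- tin: Flat brass tin, 44 mm across, 30 mm high, standing on the stone near the corner diagonally opposite the loose one; bystander, origin at the centre of its underside.
- mallet: White-headed mallet with a wooden handle lying on the bench at the block's right, 235 mm long along its x, head 60 mm thick and 85 mm wide at +x; bystander, origin on the bench under the handle, 70 mm short of the head's middle.
- slicker: Turned wooden edge slicker standing on the bench beyond the block, 44 mm across, 64 mm high; bystander, origin at the centre of its underside.
- pot: Amber glass pot with a brass cap, 60 mm across, 65 mm high, standing beyond the block to the left; bystander, origin at the centre of its underside.
- weight: Plain steel disc weight, 48 mm across, 45 mm high, standing between robot and block to the right; bystander, origin at the centre of its underside.
- jar: Clear glass jar with a steel cap, 72 mm across, 120 mm high, standing behind the block; bystander, origin at the centre of its underside.
- awl: Wooden-handled awl lying on the bench to the right, 170 mm long along its x; bystander, origin underneath it, near its middle.
Not all that is in view belongs to the job. Several things look just like the wedge: the one meant starts farthest from the robot's base.

How it is judged:
On the way:
1. the wedge has been pushed in under the short red foot (x of loose_foot in the frame of wedge between -0.035 and 0.047 m and y of loose_foot in the frame of wedge between -0.019 and 0.019 m), for 0.2 s.
At the end, for the whole second after the job is handed in: Fingertips press within 30 mm of the brass disc's middle with over 5 N; the block stays still and level to 0.016 rad (2 mm at the foot); the red foot bears on the wedge (over 1 N) within 19 mm of its centre line; the wedge lies flat on the bench at rest (all of step 1 and angle between block's own z axis and vertical below 0.016 rad and angular speed of block below 0.05 rad/s and height (world z) of wedge below 0.006 m and linear speed of wedge below 0.01 m/s and contact force between block and wedge above 1 N and contact force between the fingers and block above 5 N and horizontal distance between the grasp point and press_mark below 0.03 m and height (world z) of the grasp point above 0.07 m); the arm keeps its last pose, push and grip.
It fails at once if the wedge is lifted or tipped off the bench (height (world z) of wedge above 0.012 m or angle between wedge's own z axis and vertical above 0.25 rad).
It fails at once if the block is shoved more than 25 mm, or lifted (distance of block from where it was at the start of the episode above 0.025 m or height (world z) of block above 0.02 m).
It fails at once if a bystander is moved more than 25 mm or the standing ones tipped (distance of any of tin, mallet, slicker, pot, weight, jar, awl from where it was at the start of the episode above 0.025 m or angle between any of tin, slicker, pot, weight, jar's own z axis and vertical above 0.5 rad).
It also fails if it takes over 61 s, if anything falls off the work surface, if the arm or the gripper's body presses on something with over 40 N, if the wrist force passes 120 N, or if a joint passes its speed limit or range.

## Robot

A 6-joint arm with a two-finger parallel gripper is mounted at the origin on the work surface. World frame = base frame: x ahead of the robot, y to its left, z up, the work surface at z = 0. Lengths are in m, angles in rad, forces in N, time in s.
With the tool pointing down it reaches from about 0.35 to 0.975 m from the base axis. Payload 4.9 kg.
Tool frame: the origin (TCP) lies midway between the tips of the shut fingers; the grasp point (between the pads) lies 19 mm behind it (manip.hold_point_z is the distance from the TCP to the grasp point, in m); z points along the fingers, y is the line along which they close (so a half turn about z gives the same grasp; the last joint's range is limited). The gripper opens to 85 mm and grips with 20 to 120 N. Pads are 22 mm wide; open, the fingers measure 114 mm over their backs; the gripper's body (76 mm by 85 mm) begins 54 mm behind the grasp point. The pads swing forward as they close: fully open they stand 13 mm farther back than shut.
Start: joints at [-1.347, 0.053, 1.613, -0, 1.476, -0.119], TCP at [0.21, -0.589, 0.231] pointing down, gripper open.
Joint ranges: [-3.01, 3.01], [-1.01, 2.22], [0.06, 2.58], [-1.02, 4.17], [0.09, 2.62], [-3.14, 3.14]. Speed limits (rad/s): [2.57, 2.57, 3.14, 3.14, 3.14, 3.14].

## Interface

Orientations are given as a unit quaternion [w, x, y, z].
In Python, from plant import manip gives the robot as it stands. The module is installed in compiled form; this text tells all that it offers.
- The arm moves only by the shell command python3 -m jog 'ROWS' [OPENING]. ROWS is JSON, one flat list of numbers, 6 for each row, row after row: the shift along the tool's x, y, z in units of 0.1 m (1.0 is 0.1 m), then the turn, a rotation vector about the tool's x, y, z in units of 180 degrees (1.0 is 180 degrees). A call has 1 to 8 rows; each row is the pose to reach, as a shift and turn from the pose commanded when the call began, along the tool's axes at that moment, turning the shorter way round; what a row does not reach only later rows make up. A row lasts 1/8 s, in which the tool goes at most 62.5 mm and 10.7 degrees, less where a joint would pass 70% of its speed; a pose out of reach is approached as far as the arm can. A call with a number of a shift or a turn outside -1 to 1 is refused whole. A call with a gripper value outside its range is refused whole. OPENING is the finger opening in mm, from 0 to 85.4, set as the call begins (- or left out, the last holds). The fingers move at their own pace and stop on an object; the grip force is fixed at half the most. Time passes only in rows, so rows that repeat a pose let the fingers close. It gives the time, the measured TCP pose, the force, the opening and the grip force at its end, in the units of the state.
- manip.state(): the state, without advancing time (a new reading comes with each control period).
- manip.grab_frame(name): name is "side" or "top" or "wrist"; returns a dict with "img" (480x640x3 uint8, blue, green, red), "z_map" (480x640 float32, m along the optical axis (not along the pixel's ray), 0 where there is no reading), "fx", "fy", "cx", "cy" (pixels), "xyz" and "attitude" of the camera in the world; the wrist camera has in their place "T_tool_cam" (4x4, takes a point from camera to tool coordinates, whose origin is the TCP and whose axes are the flange's). Camera axes: x right, y up, looking along -z (the intrinsics and any distortion apply to the point x, -y, -z); pixel columns grow to the right and rows downward; lengths in m; the calibration is good to about 2 mm. A picture is of the moment at which its call begins: read the wrist's pose just before it.
- manip.job_done(): hands the job in; it is judged then, once.
The state is a dict: "time": time; "joint_pos": joint angles; "joint_vel": joint speeds; "joint_efforts": joint torques, N m; "tool_pos": TCP position; "tool_rot": TCP orientation; "contact_force": force on the tool from outside, world axes, zero at the start; "ft_torque": the same for the moment, N m; "gripper_width": opening from 0.0 (shut) to 1.0 (fully open); "grasp_force": force on a finger pad.
Only numpy, scipy, OpenCV 4.12 (cv2) and the standard library are available. Lean on these libraries where they do the work, as an engineer would, in place of code of your own. Each camera call takes 0.05 s, during which the arm holds its last target. There are 200 camera calls.

## Working session

There is one attempt and no reset: what is moved stays moved. The work goes in short steps, Python scripts to look and compute and a shell command to move; the robot and the scene stay as the last step left them, time stands still between calls to the robot, and variables do not carry over. Pictures are saved under pics/ and viewed, at most 10 in all, crops included, and the job is handed in when it is done.

```bash
mkdir -p pics
cat > h.py <<'E'
import numpy as np,cv2
from plant import manip
from scipy.spatial.transform import Rotation as R
def q2R(q): return R.from_quat([q[1],q[2],q[3],q[0]]).as_matrix()
def grab(n):
    s=manip.state(); f=manip.grab_frame(n)
    if n=="wrist":
        T=np.eye(4);T[:3,:3]=q2R(s["tool_rot"]);T[:3,3]=s["tool_pos"]
        T=T@np.array(f["T_tool_cam"]); f["R"],f["t"]=T[:3,:3],T[:3,3]
    else:
        a=np.array(f["attitude"]); f["R"]=a if a.shape==(3,3) else q2R(a); f["t"]=np.array(f["xyz"])
    return f
def onplane(f,uv,z):
    uv=np.atleast_2d(uv).astype(float)
    d=np.c_[(uv[:,0]-f["cx"])/f["fx"],-(uv[:,1]-f["cy"])/f["fy"],-np.ones(len(uv))]@f["R"].T
    return f["t"]+d*((z-f["t"][2])/d[:,2])[:,None]
def cloud(f):
    v,u=np.mgrid[:480,:640]; z=f["z_map"]
    c=np.stack([(u-f["cx"])/f["fx"]*z,-(v-f["cy"])/f["fy"]*z,-z],-1)
    return c@f["R"].T+f["t"]
def rel(target,Rt=None,pos=None):
    "shift in tool units from present pose"
    s=manip.state(); M=q2R(s["tool_rot"])
    return np.round((M.T@(np.array(target)-s["tool_pos"]))/0.1,3)
E
python3 - <<'E'
from h import *
for n in("top","side"):
    f=grab(n); cv2.imwrite(f"pics/{n}0.png",f["img"]); np.savez(f"{n}0.npz",**{k:f[k] for k in("img","z_map","R","t","fx","fy","cx","cy")}); print(n,f["t"],f["R"].round(2).tolist(),f["fx"],[k for k in f])
print(manip.state())
E
```

```text
top [ 0.41885565 -0.08450677  1.05490691] [[0.03, 0.99, -0.13], [-1.0, 0.03, 0.01], [0.01, 0.13, 0.99]] 439.04128058769265 ['img', 'z_map', 'fx', 'fy', 'cx', 'cy', 'xyz', 'attitude', 'R', 't']
side [0.3939126  0.72392862 0.6449337 ] [[-0.98, 0.13, -0.17], [-0.22, -0.53, 0.82], [0.02, 0.84, 0.55]] 444.9788110786546 ['img', 'z_map', 'fx', 'fy', 'cx', 'cy', 'xyz', 'attitude', 'R', 't']
{'time': 0.1, 'joint_pos': array([-1.34702606e+00,  5.32923071e-02,  1.61418039e+00,  6.16369647e-06,
        1.47603257e+00, -1.19017758e-01]), 'joint_vel': array([-8.48275148e-04,  1.56813457e-05, -3.88054326e-03,  2.01289217e-03,
        8.32489984e-04,  1.61155421e-03]), 'joint_efforts': array([ 1.09825349e-03, -3.94902384e+01, -3.71363640e+01, -1.05337549e-04,
        3.93632508e-03, -1.78955014e-05]), 'tool_pos': array([ 0.20993278, -0.5880693 ,  0.23017091]), 'tool_rot': array([-9.55156300e-04,  9.85347567e-01,  1.70555733e-01, -4.70013528e-05]), 'contact_force': array([ 0.25748745, -0.13560469, -0.09491089]), 'ft_torque': array([ 0.02218871, -0.00963133, -0.01196009]), 'grasp_force': 0.0, 'gripper_width': 1.0014938128579949}
```

View pics/top0.png

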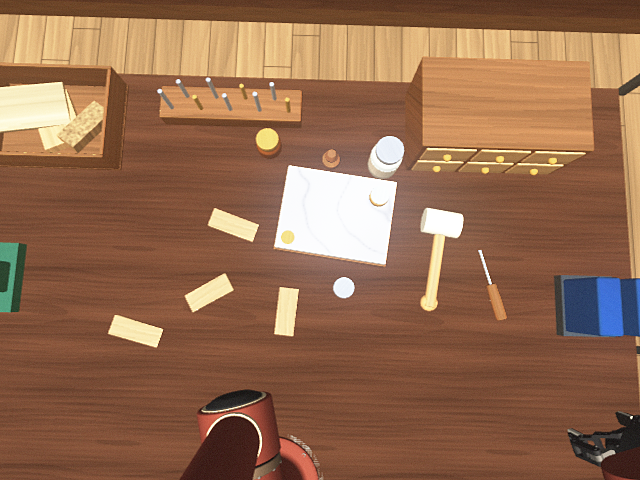

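View pics/side0.png

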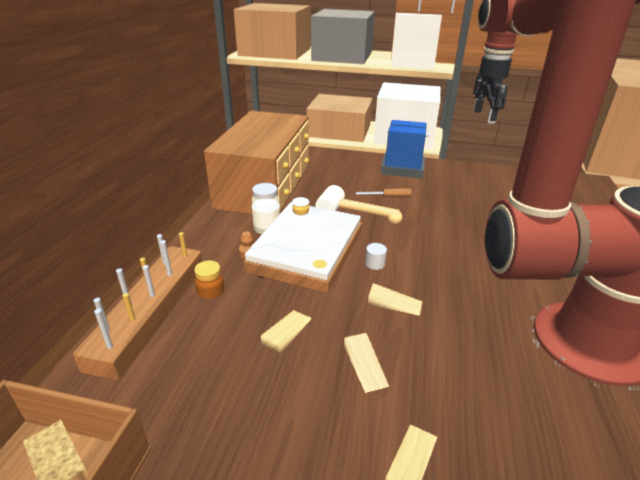

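The top view shows four wedge look-alikes at (233,225), (209,293), (136,331) and (287,311). The brass disc is at (287,237). The base is near (270,465), so (233,225) is farthest away. I'll check that one and measure it.

Run:
```python
from h import *
f=dict(np.load("top0.npz")); P=cloud(f); img=f["img"]
hsv=cv2.cvtColor(img,cv2.COLOR_BGR2HSV)
print(hsv[225,233],hsv[237,287],hsv[200,330])
m=cv2.inRange(hsv,(10,40,140),(30,160,255))
cs,_=cv2.findContours(m,cv2.RETR_EXTERNAL,cv2.CHAIN_APPROX_NONE)
for c in cs:
    a=cv2.contourArea(c)
    (cx,cy),_,_=cv2.minAreaRect(c)
    if 500<a<1500 and 180<cy<360 and cx<310:
        b=cv2.boxPoints(cv2.minAreaRect(c)); w=onplane(f,b,0.012)
        ctr=w.mean(0); print("cand",cx,cy,a,ctr.round(3),"dist",np.hypot(*ctr[:2]).round(3)); print(b.round(0).tolist(),w[:,:2].round(3).tolist())
        mm=np.zeros(m.shape,np.uint8); cv2.drawContours(mm,[c],-1,1,-1); mm=cv2.erode(mm,np.ones((3,3)))
        p=P[mm>0]; A=np.c_[p[:,:2],np.ones(len(p))]; k=np.linalg.lstsq(A,p[:,2],rcond=None)[0]; print(" slope",k.round(3),p[:,2].min().round(3),p[:,2].max().round(3))
# block top
d=((P[...,2]>0.06)&(P[...,2]<0.09)&(hsv[...,1]<60)&(hsv[...,2]>150)).astype(np.uint8); d[:150]=0; d[280:]=0; d[:,:265]=0; d[:,405:]=0
c=max(cv2.findContours(cv2.morphologyEx(d,cv2.MORPH_CLOSE,np.ones((15,15))),cv2.RETR_EXTERNAL,cv2.CHAIN_APPROX_NONE)[0],key=cv2.contourArea)
b=cv2.boxPoints(cv2.minAreaRect(c)); w=onplane(f,b,0.076); print("block",w[:,:2].round(3).tolist(),w.mean(0))
y=cv2.inRange(hsv,(12,100,140),(32,255,255)); y[:225]=0;y[250:]=0;y[:,:278]=0;y[:,298:]=0
M=cv2.moments(y,True); print("disc",M["m10"]/M["m00"],M["m01"]/M["m00"],M["m00"],onplane(f,[M["m10"]/M["m00"],M["m01"]/M["m00"]],.076))
cv2.imwrite("pics/crop1.png",cv2.resize(img[150:290,190:410],None,fx=3.5,fy=3.5,interpolation=cv2.INTER_CUBIC))
```

```text
[ 22  76 246] [ 25 107 246] [105   2 254]
cand 306.6524353027344 313.6280517578125 1128.0 [ 0.383 -0.071  0.012] dist 0.39
[[273.0, 334.0], [278.0, 286.0], [340.0, 293.0], [335.0, 341.0]] [[0.333, 0.006], [0.445, -0.002], [0.433, -0.149], [0.321, -0.139]]
 slope [ 0.357 -0.205 -0.129] -0.005 1.055
cand 232.7191925048828 224.5821990966797 896.0 [0.589 0.113 0.012] dist 0.6
[[206.0, 225.0], [213.0, 207.0], [259.0, 224.0], [252.0, 243.0]] [[0.585, 0.176], [0.631, 0.162], [0.593, 0.05], [0.547, 0.065]]
 slope [-2.72   0.069  1.61 ] -0.003 1.055
block [[0.531, 0.005], [0.788, -0.025], [0.753, -0.282], [0.498, -0.243]] [ 0.64250089 -0.13610419  0.076     ]
disc 286.75555555555553 237.66666666666666 135.0 [[ 0.55220864 -0.02165971  0.076     ]]
```

View pics/crop1.png

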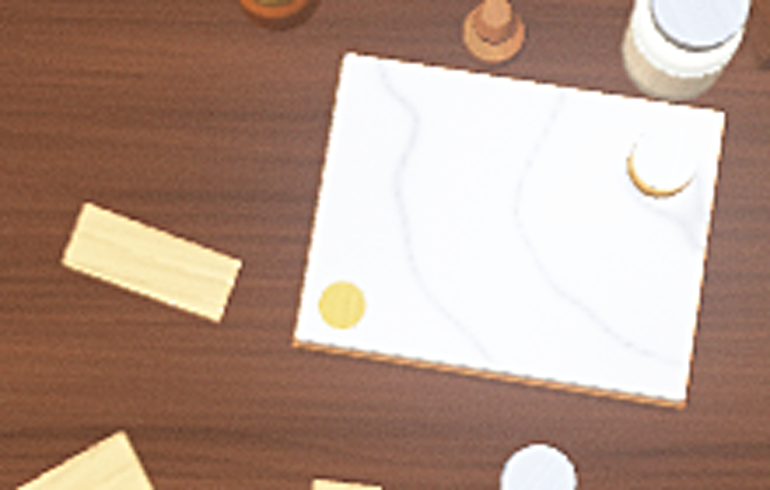

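The crop confirms it: the wedge lies left of the block with its thin end (lit front face at the back) pointing at the corner with the disc. Next I'll compute the block yaw, the wedge line and the approach shift.

Run:
```python
from h import *
f=dict(np.load("top0.npz"))
back=onplane(f,[[206,225],[213,207]],.024)[:,:2].mean(0); thin=onplane(f,[[259,224],[252,243]],.002)[:,:2].mean(0)
p=(thin-back)/np.linalg.norm(thin-back); print("back",back,"thin",thin,"L",np.linalg.norm(thin-back),"p",p)
c=onplane(f,[[288.6,165.1],[396.9,182],[385.5,264.5],[274.3,248]],.076)[:,:2]; print(c.round(3).tolist(),"-y dirs",(c[1]-c[0])/np.linalg.norm(c[1]-c[0]),(c[2]-c[3])/np.linalg.norm(c[2]-c[3]))
ft=np.array([.552,-.0217]); r=ft-(back+.055*p); print("along",r@p,"perp",p[0]*r[1]-p[1]*r[0])
st=np.r_[back-.05*p,.23]; print("start",st,rel(st)); print("tool yaw want",np.degrees(np.arctan2(-p[1],-p[0])))
```

```text
back [0.60604272 0.16718934] thin [0.57034293 0.05899677] L 0.11393026573975838 p [-0.3133477  -0.94963847]
[[0.721, -0.02], [0.688, -0.269], [0.498, -0.244], [0.528, 0.005]] -y dirs [-0.12838571 -0.99172431] [-0.11912876 -0.99287881]
along 0.1413107432414355 perp 0.007866993749965051
start [0.62171011 0.21467126 0.23      ] [ 6.576 -6.176  0.015]
tool yaw want 71.73890502449885
```

```bash
python3 -m jog '[0.47,-0.44,0,0,0,0, 0.94,-0.88,0,0,0,0, 0.94,-0.88,0,0,0,0]' 15 
python3 -m jog '[0.47,-0.44,0,0,0,0, 0.94,-0.88,0,0,0,0, 0.94,-0.88,0,0,0,0]' | tail -1
python3 -m jog '[0.47,-0.44,0,0,0,0, 0.94,-0.88,0,0,0,0, 0.94,-0.88,0,0,0,0]' | tail -1
python3 -m jog '[0.47,-0.44,0,0,0,0, 0.94,-0.88,0,0,0,0, 0.94,-0.88,0,0,0,0]' | tail -1
python3 -m jog '[0.47,-0.44,0,0,0,0, 0.94,-0.88,0,0,0,0, 0.94,-0.88,0,0,0,0]' | tail -1
python3 -m jog '[0.47,-0.44,0,0,0,0, 0.94,-0.88,0,0,0,0, 0.94,-0.88,0,0,0,0]' | tail -1
python3 -m jog '[0.47,-0.44,0,0,0,-0.05, 0.94,-0.88,0,0,0,-0.1, 0.94,-0.88,0,0,0,-0.16, 0.94,-0.88,0,0,0,-0.22, 0.94,-0.88,0,0,0,-0.29, 0.94,-0.88,0,0,0,-0.29, 0.94,-0.88,0,0,0,-0.29]'
python3 - <<'E'
from h import *
s=manip.state(); M=q2R(s["tool_rot"]); print(s["time"],s["tool_pos"],M.round(3).tolist(),s["contact_force"])
f=grab("wrist"); cv2.imwrite("pics/w1.png",f["img"]); np.savez("w1.npz",**{k:f[k] for k in("img","z_map","R","t","fx","fy","cx","cy")})
print(rel([.6217,.2147,.012]))
E
```

```text
time: 0.48
tool_pos: [0.2703, -0.471, 0.2304]
tool_rot: [-0.001, 0.985, 0.172, 0.0]
contact_force: [-0.8, -0.2, 0.5]
gripper_width: 0.382
grasp_force: 0.0
grasp_force: 0.0
grasp_force: 0.0
grasp_force: 0.0
grasp_force: 0.0
grasp_force: 0.0
time: 3.22
tool_pos: [0.6232, 0.2108, 0.2312]
tool_rot: [0.0, 0.811, 0.585, -0.0]
contact_force: [0.4, -0.3, -0.1]
gripper_width: 0.174
grasp_force: 0.0
3.225 [0.62319818 0.21078417 0.23123235] [[0.316, 0.949, -0.0], [0.949, -0.316, -0.001], [-0.001, 0.0, -1.0]] [ 0.40765808 -0.33332881 -0.11745455]
[ 0.029 -0.024  2.193]
```

View pics/w1.png

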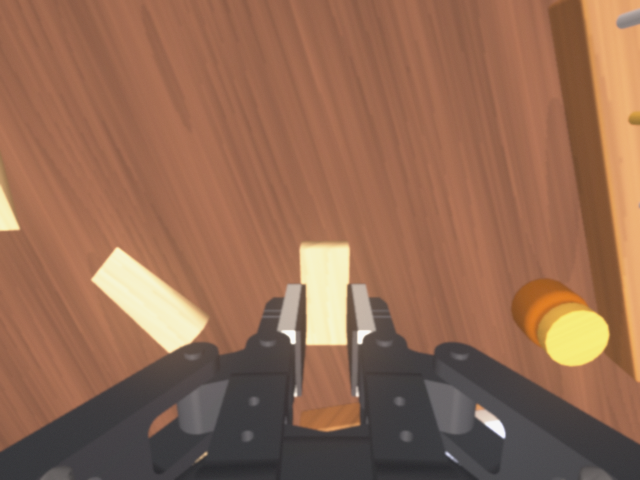

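The wrist view shows the wedge back edge at row 243, columns 300–349, in line with the fingers.

Run:
```python
from h import *
f=dict(np.load("w1.npz")); s=manip.state(); M=q2R(s["tool_rot"])
w=onplane(f,[[300,243],[349,243]],.024); print(w); print(((w-s["tool_pos"])@M).round(4))
w=onplane(f,[[307,344],[346,344]],.002); print(w); print(((w-s["tool_pos"])@M).round(4))
```

```text
[[0.58844628 0.17883722 0.024     ]
 [0.62987832 0.16502859 0.024     ]]
[[-0.0416 -0.0226  0.2073]
 [-0.0416  0.021   0.2073]]
[[0.55552654 0.06808134 0.002     ]
 [0.59330468 0.05548682 0.002     ]]
[[-0.1571 -0.019   0.2293]
 [-0.1571  0.0208  0.2293]]
```

```bash
python3 -m jog '[0,0,0.5,0,0,0, 0,0,1,0,0,0, 0,0,1,0,0,0]' | tail -1
python3 -m jog '[0,0,0.4,0,0,0, 0,0,0.8,0,0,0, 0,0,1,0,0,0, 0,0,1,0,0,0]'
python3 -m jog '[0,0,0.1,0,0,0, 0,0,0.19,0,0,0, 0,0,0.19,0,0,0]'
python3 -m jog '[-0.1,0,0,0,0,0, -0.2,0,0,0,0,0, -0.26,0,0,0,0,0, -0.32,0,0,0,0,0, -0.38,0,0,0,0,0, -0.44,0,0,0,0,0,-0.5,0,0,0,0,0, -0.5,0,0,0,0,0]'
python3 - <<'E'
from h import *
s=manip.state(); print(s["time"],s["tool_pos"],s["contact_force"])
f=grab("wrist"); t=grab("top"); cv2.imwrite("pics/w2.png",np.hstack([cv2.resize(f["img"],(400,300)),cv2.resize(t["img"][150:300,180:380],(400,300))]))
E
```

```text
grasp_force: 0.0
time: 4.15
tool_pos: [0.6227, 0.2126, 0.0313]
tool_rot: [-0.0, 0.81, 0.586, -0.0]
contact_force: [0.3, 0.4, 0.5]
gripper_width: 0.176
grasp_force: 0.0
time: 4.53
tool_pos: [0.6223, 0.2126, 0.0118]
tool_rot: [-0.0, 0.81, 0.587, -0.001]
contact_force: [0.2, -0.0, -0.3]
gripper_width: 0.177
grasp_force: 0.0
time: 5.52
tool_pos: [0.607, 0.1647, 0.0123]
tool_rot: [0.0, 0.81, 0.586, -0.0]
contact_force: [-0.0, 0.7, -0.4]
gripper_width: 0.172
grasp_force: 0.0
5.525 [0.60698314 0.16473901 0.01226057] [-0.03444557  0.71693176 -0.35152682]
```

View pics/w2.png

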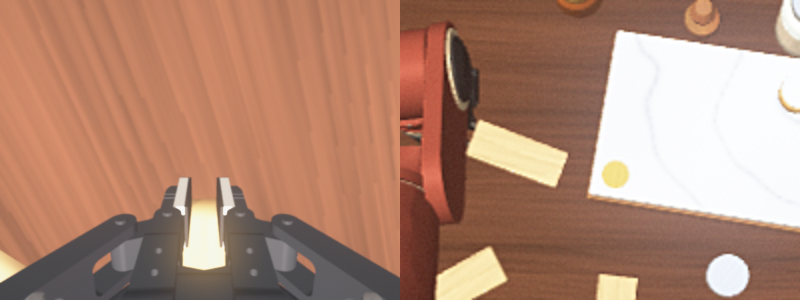

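The push works: the force is 0.7 N and the wedge stays aligned, with its thin edge around top pixel (261,235). I'll push on towards the foot, drifting about 5 mm along tool +y.

```bash
python3 -m jog '[-0.06,0.003,0,0,0,0, -0.12,0.006,0,0,0,0, -0.18,0.01,0,0,0,0, -0.24,0.012,0,0,0,0, -0.3,0.015,0,0,0,0, -0.36,0.02,0,0,0,0, -0.42,0.025,0,0,0,0, -0.42,0.025,0,0,0,0]'
python3 -m jog '[-0.06,0.003,0,0,0,0, -0.12,0.006,0,0,0,0, -0.18,0.01,0,0,0,0, -0.24,0.012,0,0,0,0, -0.3,0.015,0,0,0,0, -0.36,0.02,0,0,0,0, -0.4,0.025,0,0,0,0, -0.4,0.025,0,0,0,0]'
python3 - <<'E'
from h import *
s=manip.state(); print(s["time"],s["tool_pos"],s["contact_force"])
f=grab("side"); t=grab("top"); cv2.imwrite("pics/w3.png",np.hstack([cv2.resize(f["img"][180:330,200:400],(400,300),interpolation=2),cv2.resize(t["img"][150:300,180:380],(400,300),interpolation=2)]))
E
```

```text
time: 6.62
tool_pos: [0.5962, 0.1239, 0.0122]
tool_rot: [0.0, 0.81, 0.586, -0.0]
contact_force: [-0.5, -0.2, 0.6]
gripper_width: 0.176
grasp_force: 0.0
time: 7.62
tool_pos: [0.5863, 0.0853, 0.0123]
tool_rot: [0.0, 0.81, 0.587, -0.0]
contact_force: [-0.3, -0.7, -0.5]
gripper_width: 0.173
grasp_force: 0.0
7.625 [0.58626294 0.08532986 0.01228899] [-0.30798804 -0.67856862 -0.45977311]
```

View pics/w3.png

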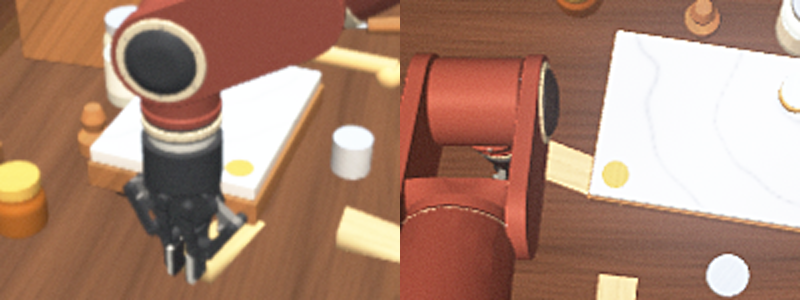

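The wedge is entering under the block beside the disc. I'll check its centre line numerically.

Run:
```python
from h import *
f=grab("top")
h=cv2.cvtColor(f["img"],cv2.COLOR_BGR2HSV); m=cv2.inRange(h,(14,40,140),(30,160,255)); m[:,:254]=0;m[:,273:]=0;m[:210]=0;m[255:]=0
for u in range(256,273,3):
    r=np.where(m[:,u])[0]; print(u,r.min() if len(r) else None,r.max() if len(r) else None,len(r))
    if len(r): print(onplane(f,[[u,r.min()-.5],[u,r.max()+.5]],.012)[:,:2].round(4).tolist())
s=manip.state();print(s["time"],s["tool_pos"])
```

```text
256 221 240 20
[[0.6005, 0.0579], [0.552, 0.0557]]
259 222 241 20
[[0.5982, 0.0506], [0.5498, 0.0484]]
262 223 242 20
[[0.596, 0.0433], [0.5476, 0.0411]]
265 224 243 20
[[0.5938, 0.036], [0.5454, 0.0339]]
268 225 245 20
[[0.5916, 0.0287], [0.5408, 0.0265]]
271 226 246 20
[[0.5893, 0.0214], [0.5386, 0.0192]]
7.775 [0.58636619 0.08574375 0.01230877]
```

The centre line passes about 2 mm from the foot and the foot is now at about x=47 mm on the wedge. I'll push straight on in small steps and watch the force.

```bash
python3 -m jog '[-0.03,0,0,0,0,0, -0.06,0,0,0,0,0, -0.09,0,0,0,0,0, -0.09,0,0,0,0,0]' | egrep 'pos|force'
python3 -m jog '[-0.02,0,0,0,0,0, -0.04,0,0,0,0,0, -0.04,0,0,0,0,0]' | egrep 'pos|contact'
python3 -m jog '[-0.02,0,0,0,0,0, -0.04,0,0,0,0,0, -0.04,0,0,0,0,0]' | egrep 'pos|contact'
python3 -m jog '[-0.02,0,0,0,0,0, -0.04,0,0,0,0,0, -0.04,0,0,0,0,0]' | egrep 'pos|contact'
```

```text
tool_pos: [0.5834, 0.0769, 0.0123]
contact_force: [-0.2, -0.0, 0.0]
grasp_force: 0.0
tool_pos: [0.5822, 0.0732, 0.0123]
contact_force: [0.6, -0.1, 0.1]
tool_pos: [0.581, 0.0694, 0.0123]
contact_force: [-0.1, -0.2, 0.1]
tool_pos: [0.5797, 0.0656, 0.0123]
contact_force: [-0.1, -0.0, -0.1]
```

```bash
python3 -m jog '[-0.02,0,0,0,0,0, -0.03,0,0,0,0,0, -0.03,0,0,0,0,0]' | egrep 'pos|contact'
python3 -m jog '[-0.02,0,0,0,0,0, -0.03,0,0,0,0,0, -0.03,0,0,0,0,0]' | egrep 'pos|contact'
python3 - <<'E'
from h import *
s=manip.state();print(s["time"],s["tool_pos"],s["contact_force"])
f=grab("side"); cv2.imwrite("pics/w4.png",cv2.resize(f["img"][200:320,220:380],(640,480),interpolation=2))
E
```

```text
tool_pos: [0.5788, 0.0628, 0.0123]
contact_force: [-0.1, -0.2, 0.4]
tool_pos: [0.578, 0.0601, 0.0123]
contact_force: [0.5, 0.7, 0.5]
10.15 [0.57796439 0.06014016 0.01232703] [0.46591706 0.7346027  0.54937955]
```

View pics/w4.png

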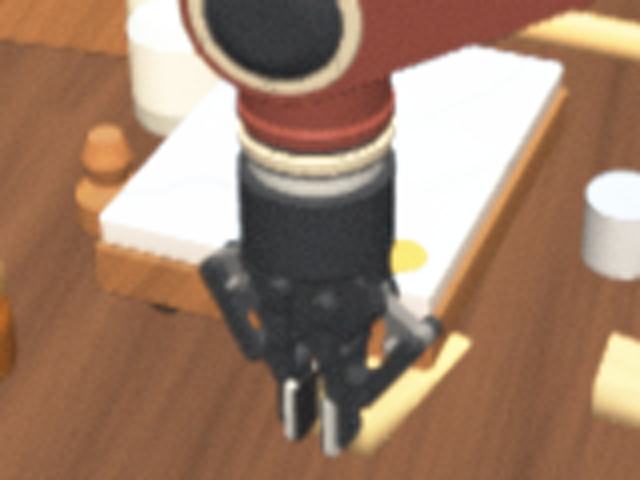

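The side crop shows the wedge with its back corner at about (370,450) and its thin corner sticking out at about (465,338), past the block corner. I'll convert both to world.

Run:
```python
from h import *
f=dict(np.load("side0.npz"))
cv=lambda p:(220+p[0]/4,200+p[1]/4)
print("thin front corner",onplane(f,cv((468,338)),.002)); print("back bottom corner",onplane(f,cv((368,452)),0)); print("foot?",onplane(f,cv((428,358)),.01))
hs=cv2.cvtColor(f["img"],cv2.COLOR_BGR2HSV)
y=cv2.inRange(hs,(12,120,140),(32,255,255)); y[:255]=0;y[275:]=0;y[:,:308]=0;y[:,332:]=0
M=cv2.moments(y,True); print("disc side0",M["m00"],onplane(f,[M["m10"]/M["m00"],M["m01"]/M["m00"]],.076))
# expected
s=manip.state(); p=np.array([-.316,-.949]); n=np.array([-.949,.316]); b=s["tool_pos"][:2]+.011*p
print("exp back corner",b+.022*n,"exp thin corner",b+.11*p+.022*n)
t=grab("top"); h=cv2.cvtColor(t["img"],cv2.COLOR_BGR2HSV); y=cv2.inRange(h,(14,40,120),(30,255,255))
cv2.imwrite("pics/w5.png",np.hstack([cv2.resize(t["img"][200:275,250:350],(400,300),interpolation=2),cv2.resize(f["img"][230:305,280:380],(400,300),interpolation=2)]))
```

```text
thin front corner [[ 0.52056577 -0.04960127  0.002     ]]
back bottom corner [[0.55402276 0.05218293 0.        ]]
foot? [[ 0.53711318 -0.01778484  0.01      ]]
disc side0 68.0 [[ 0.55455174 -0.01913267  0.076     ]]
exp back corner [0.55358423 0.05662302] exp thin corner [ 0.51882423 -0.04776698]
```

View pics/w5.png

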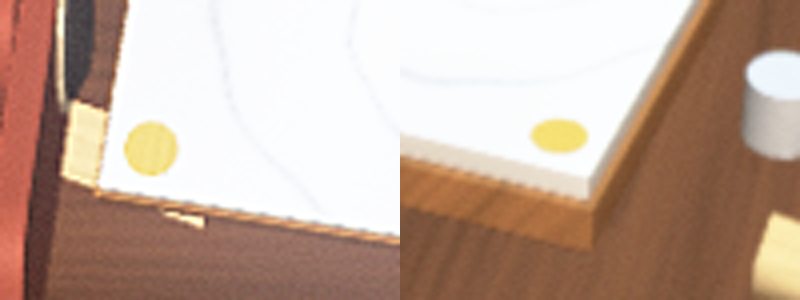

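The wedge pose is as expected, with the foot at about x=20 mm and on the centre line. The tip just shows past the front edge at crop (185,217). I'll continue in small steps.

```bash
python3 -m jog '[-0.02,0,0,0,0,0, -0.03,0,0,0,0,0, -0.03,0,0,0,0,0]' | egrep 'pos|contact'
python3 -m jog '[-0.01,0,0,0,0,0, -0.02,0,0,0,0,0, -0.02,0,0,0,0,0]' | egrep 'pos|contact'
python3 -m jog '[-0.01,0,0,0,0,0, -0.02,0,0,0,0,0, -0.02,0,0,0,0,0]' | egrep 'pos|contact'
```

```text
tool_pos: [0.5773, 0.0582, 0.0124]
contact_force: [2.4, 4.6, -1.7]
tool_pos: [0.5769, 0.0572, 0.0124]
contact_force: [2.5, 9.2, -2.1]
tool_pos: [0.5767, 0.0564, 0.0126]
contact_force: [3.4, 12.9, -2.6]
```

Contact made: 13 N and firm. I'll back off, lift and go over the disc.

```bash
python3 -m jog '[0.1,0,0,0,0,0, 0.25,0,0,0,0,0, 0.45,0,0,0,0,0, 0.45,0,0,0,0,0]' | egrep 'pos|contact'
python3 -m jog '[0,0,-0.5,0,0,0, 0,0,-1,0,0,0, 0,0,-1,0,0,0]' 0 | egrep 'pos|contact'
python3 - <<'E'
from h import *
print(rel([.553,-.020,.106]),manip.state()["time"])
t=grab("top"); P=cloud(t); h=cv2.cvtColor(t["img"],cv2.COLOR_BGR2HSV); y=cv2.inRange(h,(12,100,140),(32,255,255)); y[:225]=0;y[250:]=0;y[:,:280]=0;y[:,298:]=0
M=cv2.moments(y,True); print(M["m00"],M["m10"]/M["m00"],M["m01"]/M["m00"])
m=cv2.inRange(h,(14,40,140),(30,160,255)); m[:,:254]=0;m[:,274:]=0;m[:205]=0;m[255:]=0
c=np.argwhere(m)[:,::-1]; print(len(c),c.min(0),c.max(0))
for u in (260,264,268,272):
    r=np.where(m[:,u])[0]
    if len(r): print(u,onplane(t,[[u,(r.min()+r.max())/2]],.016).round(4))
E
```

```text
tool_pos: [0.5903, 0.0975, 0.0124]
contact_force: [-0.1, -0.2, -1.0]
tool_pos: [0.5935, 0.0962, 0.1183]
contact_force: [-0.9, -0.0, 0.1]
[-1.23  -0.024  0.118] 12.25
134.0 287.0074626865672 237.44776119402985
271 [258 224] [273 246]
260 [[0.5601 0.046  0.016 ]]
264 [[0.5688 0.0369 0.016 ]]
268 [[0.5667 0.0272 0.016 ]]
272 [[0.5634 0.0175 0.016 ]]
```

```bash
python3 -m jog '[-0.5,0,0,0,0,0, -0.9,-0.02,0,0,0,0, -0.9,-0.02,0,0,0,0]' | egrep 'pos|contact'
python3 -m jog '[-0.2,0,0,0,0,0, -0.33,0,0.1,0,0,0, -0.33,0,0.25,0,0,0, -0.33,0,0.35,0,0,0, -0.33,0,0.35,0,0,0]' 
python3 -m jog '[0,0,0.03,0,0,0, 0,0,0.05,0,0,0, 0,0,0.05,0,0,0]' | egrep 'pos|contact|width'
```

```text
tool_pos: [0.5578, 0.0095, 0.1101]
contact_force: [-0.3, 0.7, -0.2]
time: 13.3
tool_pos: [0.5492, -0.0195, 0.0762]
tool_rot: [-0.001, 0.81, 0.587, -0.0]
contact_force: [0.9, 0.3, -0.0]
gripper_width: 0.001
grasp_force: 0.0
tool_pos: [0.5499, -0.0196, 0.0752]
contact_force: [-9.0, 2.1, 17.1]
gripper_width: 0.003
```

```bash
python3 -m jog '[0,0,-0.01,0,0,0, 0,0,-0.02,0,0,0, 0,0,-0.02,0,0,0, 0,0,-0.02,0,0,0]' | egrep 'pos|contact|width'
python3 -m jog '[0,0,0,0,0,0, 0,0,0,0,0,0, 0,0,0,0,0,0, 0,0,0,0,0,0,0,0,0,0,0,0,0,0,0,0,0,0]' | egrep 'pos|contact|time'
python3 - <<'E'
from h import *
t=grab("top"); f=grab("side"); s=manip.state(); print(s["tool_pos"],s["contact_force"],np.abs(s["joint_vel"]).max())
P=cloud(t); h=cv2.cvtColor(t["img"],cv2.COLOR_BGR2HSV)
p=P[(P[...,2]>.065)&(P[...,2]<.085)&(h[...,1]<40)&(h[...,2]>180)]; p=p[(p[:,0]>.5)&(p[:,0]<.72)&(p[:,1]>-.26)&(p[:,1]<0)]
A=np.c_[p[:,:2],np.ones(len(p))]; print("tilt now",np.linalg.lstsq(A,p[:,2],rcond=None)[0].round(4),len(p))
f0=dict(np.load("top0.npz")); P=cloud(f0); h=cv2.cvtColor(f0["img"],cv2.COLOR_BGR2HSV)
p=P[(P[...,2]>.065)&(P[...,2]<.085)&(h[...,1]<40)&(h[...,2]>180)]; p=p[(p[:,0]>.5)&(p[:,0]<.72)&(p[:,1]>-.26)&(p[:,1]<0)]
A=np.c_[p[:,:2],np.ones(len(p))]; print("tilt start",np.linalg.lstsq(A,p[:,2],rcond=None)[0].round(4),len(p))
cv2.imwrite("pics/w6.png",np.hstack([cv2.resize(f["img"][200:320,220:380],(400,300),interpolation=2),cv2.resize(t["img"][175:295,220:380],(400,300),interpolation=2)]))
E
```

```text
tool_pos: [0.5498, -0.0196, 0.0753]
contact_force: [-3.8, 0.3, 7.1]
gripper_width: -0.0
time: 14.92
tool_pos: [0.5498, -0.0196, 0.0753]
contact_force: [-3.2, 0.9, 6.6]
[ 0.54980147 -0.01962573  0.0753586 ] [-4.34428218  1.38090637  7.5210182 ] 0.0014069237512756062
tilt now [ 0.0012 -0.0028  0.0746] 6888
tilt start [ 0.0033 -0.0041  0.0731] 8647
```

View pics/w6.png

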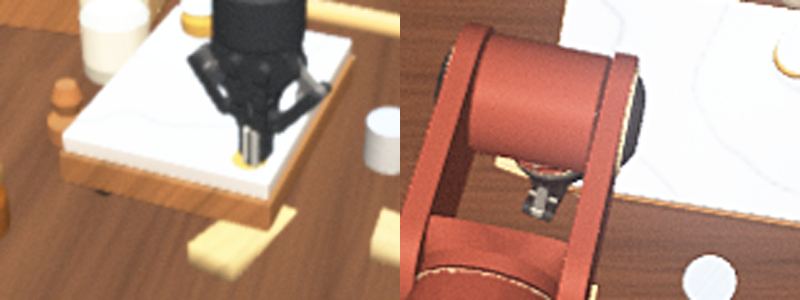

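The side view shows the fingertips on the disc and the wedge under the corner. The block is level and doesn't sink under 7 N. I'll press up to about 10 N.

```bash
python3 -m jog '[0,0,0.008,0,0,0, 0,0,0.008,0,0,0, 0,0,0.008,0,0,0, 0,0,0.008,0,0,0,0,0,0.008,0,0,0,0,0,0.008,0,0,0]' | egrep 'pos|contact|time'
python3 -c "
from plant import manip
s=manip.state();print(s['contact_force'],s['tool_pos'])
if 8<s['contact_force'][2]<16: print(manip.job_done())"
```

```text
time: 15.78
tool_pos: [0.5498, -0.0196, 0.0753]
contact_force: [-5.9, 0.6, 11.2]
[-5.86292833  0.57553551 11.21269516] [ 0.54983437 -0.01962824  0.0752814 ]
the job is handed in; nothing more can be done
None
```

I pushed the wedge in under the red foot and handed the job in at about 16 s, still pressing the brass disc with about 11 N; the block read level and did not sink, and the judge's verdict was not shown.

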